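# Ready a tension lever over its fitting jig

## Robot

A 7-joint arm with a two-finger parallel gripper is mounted at the origin on the work surface. World frame = base frame: x ahead of the robot, y to its left, z up, the work surface at z = 0. Lengths are in mm, angles in rad, forces in N, time in s.
With the tool pointing down it reaches from about 425 to 1025 mm from the base axis. Payload 9.4 kg.
Tool frame: the origin (TCP) lies at the very end of the fingers, on their centre line; the grasp point (between the pads) lies 19 mm behind it; z points along the fingers, y is the line along which they close (so a half turn about z gives the same grasp; the last joint's range is limited). The gripper opens to 93 mm and grips with 3 to 60 N. Pads are 15 mm wide; open, the fingers measure 128 mm over their backs; the gripper's body (75 mm by 188 mm) begins 65 mm behind the grasp point.
Start: joints at [-1.357, 0.599, -0.003, 1.599, 0.002, 0.943, -0.08], TCP at [207.876, 694.559, 218.618] pointing down, gripper open.
Joint ranges: [-2.57, 2.57], [-0.35, 1.97], [-1.29, 1.29], [0.11, 2.56], [-1.05, 4.19], [0.11, 1.86], [-2.63, 2.63]. Speed limits (rad/s): [2.22, 2.22, 3.01, 3.01, 3.14, 3.14, 3.14].

## Interface

Orientations are given as a rotation vector (axis times angle).
In Python, from workcell import get_state, get_image, job_done gives the robot as it stands. The module is installed in compiled form; this text tells all that it offers.
- The arm moves only by the tool play_rows, never from a script. Its argument "plan" is text: rows parted by semicolons, each of 7 numbers parted by spaces: the turn, a rotation vector about the tool's x, y, z in degrees, then the shift along the tool's x, y, z in m, then the finger opening in m, from 0 to 0.093. A call has exactly 8 rows; each row is the pose to reach, as a shift and turn from the pose commanded when the call began, along the tool's axes at that moment; what a row does not reach only later rows make up. A row lasts 1/12 s, in which the tool goes at most 41.7 mm and 7.16 degrees, less where a joint would pass 70% of its speed; a pose out of reach is approached as far as the arm can. A call with a gripper value outside its range is refused whole. The fingers move at their own pace and stop on an object; "force" is the grip in N (left out, the last holds). Time passes only in rows, so rows that repeat a pose let the fingers close, or fill a call up. It gives the time, the measured TCP pose, the force, the opening and the grip force at its end, in the units of the state.
- get_state(): the state, without advancing time (a new reading comes with each control period).
- get_image(name): name is "side" or "top" or "wrist"; returns a dict with "pixels" (420x560x3 uint8, blue, green, red), "mtx" (3x3 intrinsics, pixels), "xyz" and "rotation" of the camera in the world; the wrist camera has in their place "hand_eye" (4x4, takes a point from camera to tool coordinates, whose origin is the TCP and whose axes are the flange's). Camera axes: x right, y down, z forward; pixel columns grow to the right and rows downward; lengths in mm; the calibration is good to about 2 mm. A picture is of the moment at which its call begins: read the wrist's pose just before it. There is no depth.
- job_done(): hands the job in; it is judged then, once.
The state is a dict: "t": time; "joint_pos": joint angles; "dq": joint speeds; "tau": joint torques, N m; "ee_pos": TCP position; "orientation": TCP orientation; "ft_force": force on the tool from outside, world axes, zero at the start; "ft_torque": the same for the moment, N m; "width": finger opening in mm; "grasp_force": force on a finger pad.
Only numpy, scipy, OpenCV 4.12 (cv2) and the standard library are available. Lean on these libraries where they do the work, as an engineer would, in place of code of your own. Each camera call takes 0.05 s, during which the arm holds its last target. There are 200 camera calls.

## Task

Set the red pad gently and squarely on top of the jig's narrow blue pillar, centred so that it stays there by itself. Then pick up the green cast lever at its yellow balance band, keep it level, and hold it level over the jig, its hub bore centred over the steel post, its far end over the pad, and its underside about 3 cm above the top of the post. Finish while still holding it steady there: do not lower it or let go, and leave the other things on the bench alone.

Things in the scene. Friction and masses are not known exactly. Their poses are not given: they have to be found in the camera images.
- jig: Fitting jig, fixed to the bench: grey base plate 250 x 90 x 12 mm. Origin: centre of the plate's underside, on the bench top; z up; x runs along the plate from the round steel post (at x = -95 mm) to the narrow blue pillar (at x = +95 mm). It stands left or right of the bench's middle, its x roughly along world +y.
- post_top (a point): Centre of the top of the steel post, 92 mm above the bench. The post is 44 mm in diameter up to a shoulder at 75 mm, then a pin of 23 mm diameter, 17 mm high.
- rest_top (a point): Centre of the top face of the blue pillar, 45 mm above the bench. The top face is level, 20 mm along the jig's x and 30 mm along its y; the pillar stands 33 mm clear of the base plate. Axes as the jig's.
- pad: Red pad with a small steel stud head flush in its top, a loose solid block 44 x 44 x 30 mm, 60-104 g. Origin: centre of its underside, x and y along its sides, z up. It stands on the bench ahead of the robot, in a row (along world x) with the black pad and the grease jar, order varying. On the pillar it overhangs on all sides and falls off if its centre is over 10 mm off along the jig's x.
- lever: Green cast lever, 0.35-0.57 kg, lying level, on the other side from the jig, x roughly along world +y. Origin: balance point, at underside height; x from hub to far end, z up. Hub: 60 mm diameter, 40 high, upright bore 26 mm wide, axis at x = -58.5 mm. Arm: bar 16 mm wide (y), 18 to 38 mm above the underside. End boss: 28 mm diameter, 40 high, axis at x = +131.5 mm. Tips in the grip if held off balance.
- lever_balance (a point): Centre of the bar at the yellow band (16 mm long), the balance point, 28 mm above the lever's underside: the place to grip, across the bar.
- lever_hub (a point): Centre of the hub's bore at the lever's underside.
- lever_tip (a point): Centre of the end boss at the lever's underside, 190 mm from the hub's axis.
- old_pad: Worn black pad of the same size as the red one, loose, to be left alone. Origin: centre of its underside.
- grease: Grease jar with a yellow cap, 52 mm in diameter, 50 mm high, loose, to be left alone. Origin: centre of its underside.
- sanitizer: Clear bottle with a blue cap, 50 mm in diameter, 110 mm high, at the back, left of the middle, to be left alone.
- tape: Amber roll of packing tape, 96 mm in diameter, 48 mm high, at the back, right of the middle, to be left alone.
- screwdriver: Screwdriver lying at the right side, to be left alone.
- wrench: Wrench lying at the left side, to be left alone.
Things that resemble listed ones, but are neither listed nor needed, are in the scene too. There is more than one size of the lever; the one meant has the size given above.

How it is judged:
By the outcome, as a careful person would: the job done as asked, in the order asked, and still so for the second after the job is handed in, while the arm keeps its last pose, push and grip.
It also fails if it takes over 64 s, if anything falls off the work surface, if the arm or the gripper's body presses on something with over 40 N, if the wrist force passes 120 N, or if a joint passes its speed limit or range.

## Working session

There is one attempt and no reset: what is moved stays moved. The work goes in short steps, Python scripts to look and compute and a tool call to move; the robot and the scene stay as the last step left them, time stands still between calls to the robot, and variables do not carry over. Pictures are saved under pics/ and viewed, at most 10 in all, crops included, and the job is handed in when it is done.

Besides the shell and the picture viewer there is one more tool, called after "Emit:" by a JSON object that holds its "op" and its "data". play_rows: Moves the arm, as the interface text tells. Its arguments: {"type":"object","properties":{"plan":{"type":"string"},"force":{"type":"number"}},"required":["plan"]}

```bash
mkdir -p pics; cat > h.py <<'E'
import numpy as np, cv2, pickle
from scipy.spatial.transform import Rotation as R
from workcell import get_state, get_image, job_done
def snap(name,fn):
    s=get_state(); d=get_image(name); cv2.imwrite(f'pics/{fn}.png',d['pixels']); pickle.dump((s,d),open(f'pics/{fn}.pkl','wb')); return s,d
def load(fn): return pickle.load(open(f'pics/{fn}.pkl','rb'))
def cam(s,d):
    if 'hand_eye' in d:
        H=np.array(d['hand_eye']); Rt=R.from_rotvec(s['orientation']).as_matrix()
        return Rt@H[:3,:3], Rt@H[:3,3]+np.array(s['ee_pos'])
    r=np.array(d['rotation']); r=r if r.shape==(3,3) else R.from_rotvec(r).as_matrix()
    return r,np.array(d['xyz'])
def w(fn,u,v,z):
    s,d=load(fn); r,p=cam(s,d); q=r@np.linalg.solve(np.array(d['mtx']),[u,v,1.]); return p+q*(z-p[2])/q[2]
def proj(fn,P):
    s,d=load(fn); r,p=cam(s,d); q=np.array(d['mtx'])@(r.T@(np.array(P)-p)); return q[:2]/q[2]
E
python3 - <<'E'
from h import *
s,d=snap('top','top0'); print(s); print(d['mtx'],d['xyz'],d['rotation'])
s,d=snap('side','side0'); print(d['xyz'],d['rotation'])
a=cv2.imread('pics/top0.png'); cv2.imwrite('pics/top0b.png',cv2.resize(a,(800,600),interpolation=cv2.INTER_CUBIC))
E
```

```text
{'t': 0.0, 'joint_pos': array([-1.35671597,  0.60010823, -0.00256042,  1.60011084,  0.00179151,
        0.94290861, -0.07978518]), 'dq': array([ 5.74125874e-04, -2.39823330e-03, -6.74576260e-05, -1.59811875e-03,
       -5.51364464e-04,  1.01665628e-03, -3.46569193e-04]), 'tau': array([-7.40945507e-05, -7.65059352e+01,  1.49696343e+00, -2.52333194e+01,
       -5.24470734e-02,  1.69485889e-02,  1.50543974e-04]), 'ee_pos': array([207.72338977, 694.1009091 , 217.77872333]), 'orientation': array([-4.55006684e-01, -3.10836786e+00,  2.40261328e-03]), 'ft_force': array([-0.05419335, -0.18773761, -1.79868881]), 'ft_torque': array([ 0.0079828 , -0.01691011, -0.00980502]), 'grasp_force': 0.0, 'width': 93.02701197417787}
[[422.80795881   0.         272.39077214]
 [  0.         422.80795881 212.25577136]
 [  0.           0.           1.        ]] [ 391.84130051   20.95262039 1408.56655898] [-2.18652414  2.13457776 -0.14201977]
[  14.8933403  -665.22824409  974.73753299] [-2.27263046  0.78309891 -0.31500732]
```

View pics/top0b.png

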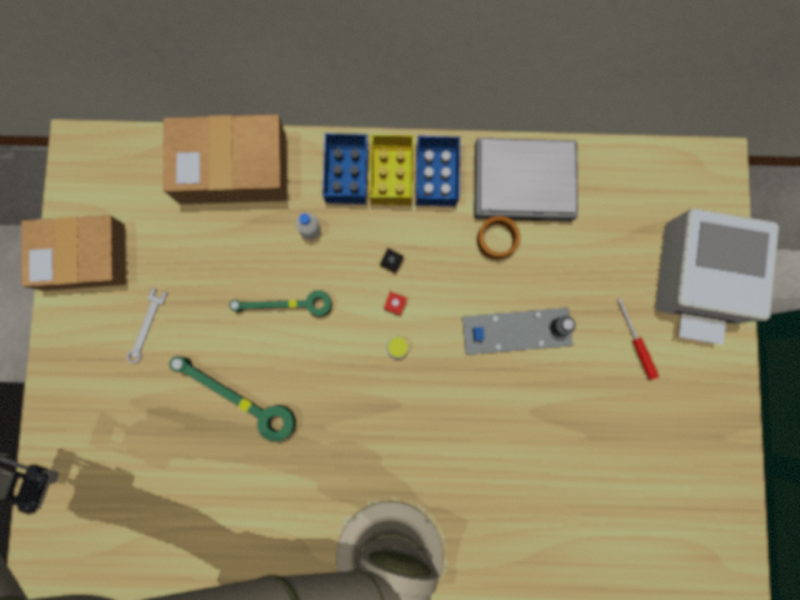

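The top view (800x600 scale) shows the red pad at (396,303), the jig's pillar at (478,335) and the post at (565,325). There are two green levers: A with hub (319,303), tip (236,306) and band (293,304), and B with hub (277,423), tip (179,364) and band (245,405). I'll measure their hub-to-tip lengths.

```bash
python3 - <<'E'
from h import *
k=.7
P={'hubA':(319,303,40),'tipA':(236,306,40),'bandA':(293,304,38),'hubB':(277,423,40),'tipB':(179,364,40),'bandB':(245,405,38),'red':(396.5,302.5,30),'blk':(393,260,30),'grease':(399,347,50),'pillar':(478,335,45),'post':(567,325,92)}
W={n:w('top0',u*k,v*k,z) for n,(u,v,z) in P.items()}
for n in W: print(n,W[n].round(0))
for c in 'AB': print(c,np.linalg.norm(W['hub'+c]-W['tip'+c]),np.linalg.norm(W['hub'+c]-W['band'+c]))
print(np.linalg.norm((W['pillar']-W['post'])[:2]))
a=load('top0')[1]['pixels']
c1=cv2.resize(a[195:320,110:240],(400,385),interpolation=cv2.INTER_CUBIC)
c2=cv2.resize(a[165:260,260:410],(400,253),interpolation=cv2.INTER_CUBIC)
o=np.zeros((385,800,3),np.uint8);o[:,:400]=c1;o[:253,400:]=c2;cv2.imwrite('pics/c.png',o)
E
```

```text
hubA [559. 173.  40.]
tipA [548. 362.  40.]
bandA [556. 232.  38.]
hubB [288. 256.  40.]
tipB [413. 482.  40.]
bandB [326. 330.  38.]
red [566.  -4.  30.]
blk [665.   6.  30.]
grease [463. -11.  50.]
pillar [ 494. -190.   45.]
post [ 518. -378.   92.]
A 188.84440533447537 59.55963357282223
B 258.4168390568514 82.71833153562062
189.37028143158614
```

View pics/c.png

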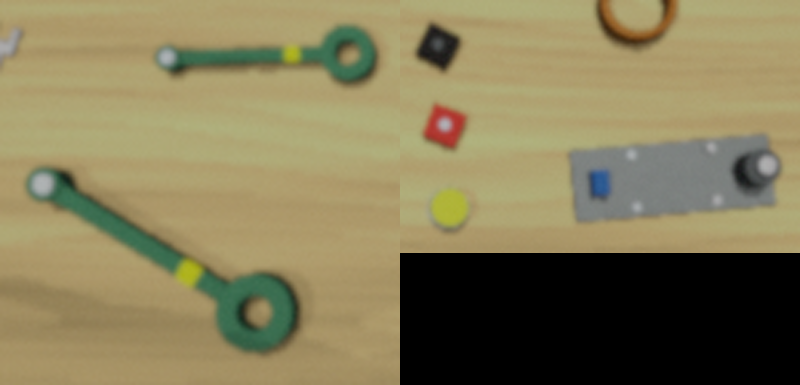

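Lever A fits: its hub-to-tip length is 189 mm and hub-to-band 59.6 mm, against 190 and 58.5 given. Lever B measures 258 mm, so it's the wrong size. Next I'll go above the red pad.

```bash
cat >> h.py <<'E'
def rel(x,y,z,yaw=None,s=None):
    "shift (m) and turn (deg) in tool axes to TCP x,y,z pointing down, closing axis at yaw deg (mod 180)"
    s=s or get_state(); Rt=R.from_rotvec(s['orientation']); e=np.array([x,y,z])-s['ee_pos']
    m=Rt.as_matrix(); cur=np.degrees(np.arctan2(m[1,1],m[0,1]))
    if yaw is None: yaw=cur
    yaw=cur+(yaw-cur+90)%180-90; a=np.radians(yaw); Y=np.array([np.cos(a),np.sin(a),0]); Z=np.array([0,0,-1.])
    T=R.from_matrix(np.c_[np.cross(Y,Z),Y,Z]); t=(Rt.inv()*T).as_rotvec(degrees=True)
    print('cur yaw %.1f q7 %.2f'%(cur,s['joint_pos'][6]),'turn',t.round(2),'shift',(Rt.inv().apply(e)/1000).round(4),'t',s['t'],'ee',s['ee_pos'].round(1))
E
python3 -c "
from h import *
print(np.array(get_image('wrist')['hand_eye']).round(3))
rel(536,-4,200,70);rel(536,-4,200,110)"
```

```text
[[-0.00000e+00 -9.62000e-01 -2.74000e-01  7.69060e+01]
 [ 1.00000e+00  0.00000e+00 -1.00000e-03 -1.01000e+00]
 [ 1.00000e-03 -2.74000e-01  9.62000e-01 -1.66982e+02]
 [ 0.00000e+00  0.00000e+00  0.00000e+00  1.00000e+00]]
cur yaw 73.3 q7 -0.08 turn [-0.07  0.01  3.34] shift [-0.5146 -0.5748  0.0187] t 0.15 ee [207.8 694.2 218. ]
cur yaw 73.3 q7 -0.08 turn [-7.000e-02 -1.000e-02 -3.666e+01] shift [-0.5146 -0.5748  0.0187] t 0.15 ee [207.8 694.2 218. ]
```

Emit:
{"op": "play_rows", "data": {"plan": "0 0 0 -0.027 -0.028 0.001 0.093; 0 0 0 -0.054 -0.057 0.002 0.093; 0 0 0 -0.081 -0.085 0.003 0.093; 0 0 0 -0.108 -0.114 0.004 0.093; 0 0 0 -0.135 -0.142 0.005 0.093; 0 0 0 -0.162 -0.171 0.006 0.093; 0 0 0 -0.188 -0.199 0.007 0.093; 0 0 0 -0.215 -0.227 0.008 0.093"}}

```text
t: 0.82
ee_pos: [349.1, 413.6, 210.6]
orientation: [0.455, 3.109, -0.0]
ft_force: [0.1, 0.3, 0.1]
width: 92.7
grasp_force: 0.0
```

Emit:
{"op": "play_rows", "data": {"plan": "0 0 0 -0.027 -0.028 0.001 0.093; 0 0 0 -0.054 -0.057 0.002 0.093; 0 0 0 -0.081 -0.085 0.003 0.093; 0 0 0 -0.108 -0.114 0.004 0.093; 0 0 0 -0.135 -0.142 0.005 0.093; 0 0 0 -0.162 -0.171 0.006 0.093; 0 0 0 -0.188 -0.199 0.007 0.093; 0 0 0 -0.215 -0.227 0.008 0.093"}}

```text
t: 1.48
ee_pos: [490.0, 134.5, 202.6]
orientation: [-0.455, -3.108, -0.0]
ft_force: [-0.2, 0.8, -0.2]
width: 93.2
grasp_force: 0.0
```

Emit:
{"op": "play_rows", "data": {"plan": "0 0 0 -0.025 -0.026 0.001 0.08; 0 0 0 -0.05 -0.053 0.002 0.07; 0 0 0 -0.075 -0.079 0.003 0.07; 0 0 0 -0.092 -0.097 0.003 0.07; 0 0 0 -0.102 -0.108 0.003 0.07; 0 0 0 -0.107 -0.113 0.003 0.07; 0 0 0 -0.108 -0.114 0.003 0.07; 0 0 0 -0.108 -0.114 0.003 0.07"}}

```text
t: 2.15
ee_pos: [560.2, -3.4, 199.5]
orientation: [-0.455, -3.108, -0.0]
ft_force: [-0.9, 0.1, -0.1]
width: 70.0
grasp_force: 0.0
```

```bash
python3 - <<'E'
from h import *
snap('wrist','w1'); rel(566,-4,200)
a=cv2.imread('pics/w1.png'); print(proj('w1',[566,-4,30]))
cv2.imwrite('pics/w1b.png',cv2.resize(a,(800,600),interpolation=cv2.INTER_CUBIC))
E
```

```text
cur yaw 73.4 q7 1.21 turn [ 0.02 -0.03  0.  ] shift [-0.0062  0.0004 -0.0005] t 2.2 ee [560.   -2.7 199.5]
[281.7923125  195.12556566]
```

View pics/w1b.png

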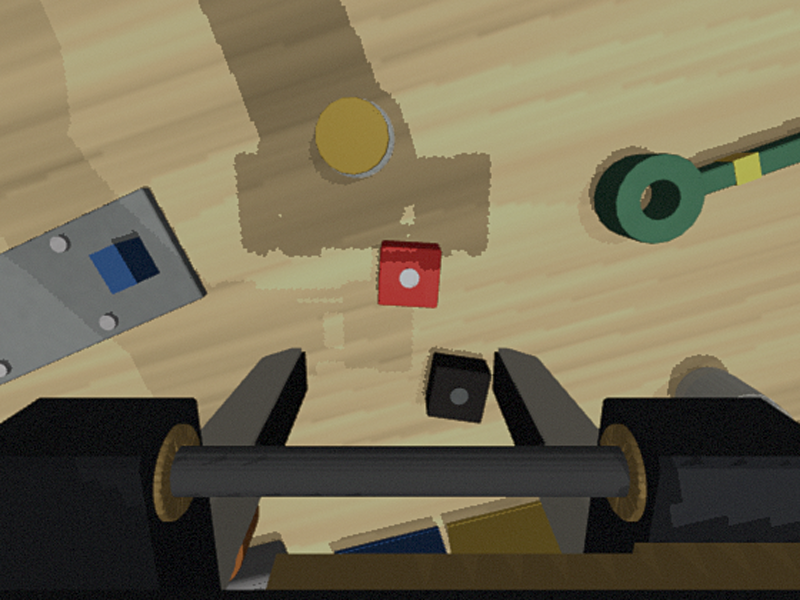

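The wrist view (800 scale) shows the red pad's stud at (409,278), with the bottom edge of its top face running from (378,303) to (438,307). The jar is at (352,135), the black pad at (458,390) and the jig's pillar near (125,263).

```bash
python3 - <<'E'
from h import *
c=w('w1',409*.7,278*.7,30); e=w('w1',438*.7,307*.7,30)-w('w1',378*.7,303*.7,30); f=w('w1',440*.7,249*.7,30)-w('w1',438*.7,307*.7,30)
print(c,np.linalg.norm(e),np.linalg.norm(f),np.degrees(np.arctan2(e[1],e[0])),np.degrees(np.arctan2(f[1],f[0])))
yaw=np.degrees(np.arctan2(e[1],e[0])); rel(c[0],c[1],45,yaw); rel(c[0],c[1],4,yaw)
for u,v in [(90,255),(140,235),(158,270),(110,293)]: print(w('w1',u*.7,v*.7,45))
E
```

```text
[566.7961565    0.60673654  30.        ] 44.075005366960646 43.02155822118585 69.37084150095563 162.71989734138194
cur yaw 73.4 q7 1.21 turn [ 0.02 -0.04  4.04] shift [-0.0057  0.005   0.1545] t 2.2 ee [560.   -2.7 199.5]
cur yaw 73.4 q7 1.21 turn [ 0.02 -0.04  4.04] shift [-0.0057  0.005   0.1955] t 2.2 ee [560.   -2.7 199.5]
[ 485.61932413 -201.9483586    45.        ]
[ 482.87480027 -163.50960569   45.        ]
[ 508.4668141 -161.9948024   45.       ]
[ 513.93893079 -200.84042394   45.        ]
```

Emit:
{"op": "play_rows", "data": {"plan": "0 0 1 -0.003 0.002 0.03 0.07; 0 0 2 -0.005 0.004 0.065 0.07; 0 0 3 -0.0057 0.005 0.1 0.07; 0 0 3 -0.0057 0.005 0.13 0.07; 0 0 3 -0.0057 0.005 0.155 0.07; 0 0 3 -0.0057 0.005 0.175 0.07; 0 0 3 -0.0057 0.005 0.188 0.07; 0 0 3 -0.0057 0.005 0.1955 0.07", "force": 20}}

```text
t: 2.87
ee_pos: [566.2, 1.2, 2.4]
orientation: [-0.532, -3.094, -0.0]
ft_force: [-0.3, 0.2, -0.2]
width: 69.8
grasp_force: 0.0
```

Emit:
{"op": "play_rows", "data": {"plan": "0 0 0 0 0 0 0.06; 0 0 0 0 0 0 0.05; 0 0 0 0 0 0 0.045; 0 0 0 0 0 0 0.04; 0 0 0 0 0 0 0.03; 0 0 0 0 0 0 0.03; 0 0 0 0 0 0 0.03; 0 0 0 0 0 0 0.03"}}

```text
t: 3.53
ee_pos: [568.0, -0.4, 5.2]
orientation: [0.536, 3.094, 0.001]
ft_force: [-0.9, 1.1, 7.2]
width: 43.7
grasp_force: 20.0
```

```bash
python3 - <<'E'
from h import *
rel(568,0,170)
rel(496,-187,170,97.3)
E
```

```text
cur yaw 70.3 q7 1.18 turn [ 0.05  0.08 -0.  ] shift [-1.000e-04  6.000e-04 -1.648e-01] t 3.5333 ee [ 5.68e+02 -4.00e-01  5.20e+00]
cur yaw 70.3 q7 1.18 turn [  0.03   0.1  -26.95] shift [ 0.0048 -0.1997 -0.165 ] t 3.5333 ee [ 5.68e+02 -4.00e-01  5.20e+00]
```

Emit:
{"op": "play_rows", "data": {"plan": "0 0 0 0 0 -0.008 0.03; 0 0 0 0 0 -0.025 0.03; 0 0 0 0 0 -0.05 0.03; 0 0 0 0 0 -0.08 0.03; 0 0 0 0 0 -0.11 0.03; 0 0 0 0 0 -0.14 0.03; 0 0 0 0 0 -0.158 0.03; 0 0 0 0 0 -0.165 0.03"}}

```text
t: 4.2
ee_pos: [568.4, -0.9, 172.8]
orientation: [0.536, 3.091, 0.002]
ft_force: [1.4, 0.4, -1.0]
width: 43.7
grasp_force: 20.0
```

Emit:
{"op": "play_rows", "data": {"plan": "0 0 -2 0 -0.015 0 0.03; 0 0 -6 0.001 -0.045 0 0.03; 0 0 -11 0.002 -0.08 0 0.03; 0 0 -16 0.003 -0.12 0 0.03; 0 0 -20 0.004 -0.155 0 0.03; 0 0 -24 0.005 -0.18 0 0.03; 0 0 -26.5 0.005 -0.195 0 0.03; 0 0 -27 0.005 -0.2 0 0.03"}}

```text
t: 4.87
ee_pos: [493.4, -190.4, 168.7]
orientation: [0.197, -3.134, 0.001]
ft_force: [0.0, -0.1, -0.8]
width: 43.9
grasp_force: 20.0
```

```bash
python3 - <<'E'
from h import *
snap('wrist','w2'); rel(496,-187,170,97.3)
a=cv2.imread('pics/w2.png'); print(proj('w2',[496,-187,45])/.7)
cv2.imwrite('pics/w2b.png',cv2.resize(a,(800,600),interpolation=cv2.INTER_CUBIC))
E
```

```text
cur yaw 97.2 q7 1.88 turn [-0.01 -0.07 -0.15] shift [-0.0024  0.0024 -0.0013] t 4.9167 ee [ 493.9 -189.7  168.7]
[405.57870264 292.91082792]
```

View pics/w2b.png

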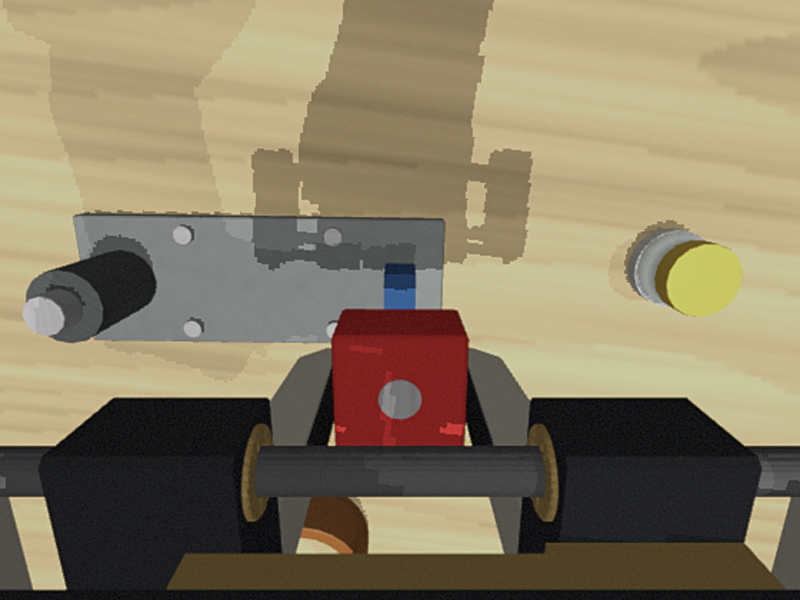

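The wrist view shows the held pad's stud at (400,399). The front edge of the pillar's top runs from (384,288) to (416,288), the post pin is at (45,316), and the plate's near edge runs from (78,214) to (444,219).

```bash
python3 - <<'E'
from h import *
g=lambda u,v,z: w('w2',u*.7,v*.7,z)
s,_=load('w2'); Rt=R.from_rotvec(s['orientation'])
for z in (22,25,28): print('stud',z,Rt.inv().apply(g(400,399,s['ee_pos'][2]+z)-s['ee_pos']))
L,Rr=g(384,288,45),g(416,288,45); print('pillar front',L,Rr,np.linalg.norm(L-Rr))
post=g(45,316,92); print('post',post)
a,b=g(78,214,12),g(444,219,12); e=b-a; print('edge',np.linalg.norm(e),np.degrees(np.arctan2(e[1],e[0])))
u=e/np.linalg.norm(e); n=np.array([-u[1],u[0],0]); n=n if n[0]>0 else -n
print('pillar via front',(L+Rr)/2+15*n,'via post',post+190*u,'via plate corner',b-30*u+45*n)
E
```

```text
stud 22 [  0.28381571  -0.49360661 -21.99938284]
stud 25 [  1.87486555  -0.4952061  -24.99676899]
stud 28 [  3.4659154   -0.4968056  -27.99415515]
pillar front [ 494.53664271 -200.82113223   45.        ] [ 492.01530604 -180.93592606   45.        ] 20.044414761223774
post [ 520.18608424 -378.76124592   92.        ]
edge 244.99210110709475 96.43459143066507
pillar via front [ 508.18148098 -189.19749589   45.        ] via post [ 498.89299633 -189.95816224   92.        ] via plate corner [ 498.84789627 -191.31121653   12.        ]
```

```bash
python3 - <<'E'
from h import *
a=load('w2')[1]['pixels']; 
print(a[180:222,280].tolist())
for P in ([484,-192,45],[499,-190,45],[484,-192,12]): print(proj('w2',P),proj('w1',P))
c=cv2.resize(load('w1')[1]['pixels'][150:220,50:125],None,fx=5,fy=5,interpolation=cv2.INTER_CUBIC)
d=cv2.resize(a[170:230,250:330],None,fx=5,fy=5,interpolation=cv2.INTER_CUBIC)
o=np.zeros((350,780,3),np.uint8);o[:350,:375]=c;o[:300,380:780]=d;cv2.imwrite('pics/c2.png',o)
E
```

```text
[[81, 81, 79], [80, 81, 78], [84, 87, 84], [82, 82, 84], [71, 62, 51], [64, 42, 26], [61, 36, 19], [60, 35, 19], [58, 36, 20], [62, 38, 21], [59, 37, 23], [62, 39, 23], [89, 55, 30], [91, 55, 32], [89, 57, 35], [88, 53, 31], [89, 56, 34], [88, 54, 28], [91, 57, 37], [86, 53, 28], [88, 51, 28], [82, 50, 30], [94, 58, 34], [156, 102, 62], [153, 101, 60], [149, 96, 55], [150, 97, 58], [151, 99, 60], [152, 99, 62], [150, 99, 60], [151, 100, 61], [151, 98, 60], [150, 99, 59], [152, 97, 58], [152, 98, 56], [158, 105, 61], [96, 63, 69], [26, 22, 89], [15, 15, 88], [19, 23, 87], [22, 24, 89], [25, 29, 94]]
[280.06064757 191.41723399] [ 71.55932433 174.01848369]
[280.16774079 207.82313308] [ 80.29309322 187.95613284]
[280.05672257 183.81059913] [ 90.06948782 168.48592757]
```

View pics/c2.png

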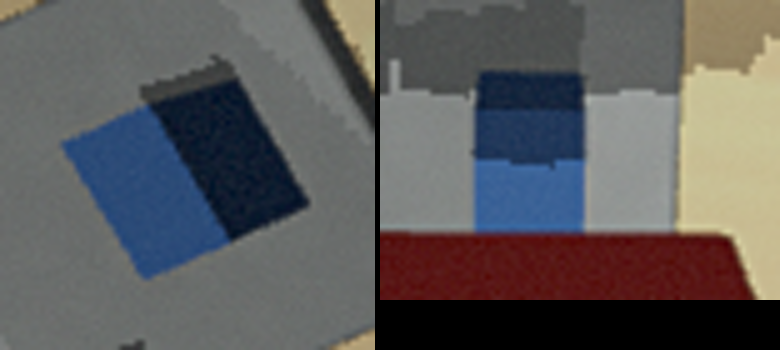

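The pillar's front edge fits at row 192, where 191.4 was predicted, so its centre is (499,-190) and the jig yaw is about 97°.

```bash
python3 - <<'E'
from h import *
rel(501,-189.5,56,96.9)
E
```

```text
cur yaw 97.2 q7 1.88 turn [-0.01 -0.07  0.25] shift [-0.0072 -0.0007  0.1127] t 4.9167 ee [ 493.9 -189.7  168.7]
```

Emit:
{"op": "play_rows", "data": {"plan": "0 0 0.2 -0.003 -0.0003 0.012 0.03; 0 0 0.2 -0.007 -0.0007 0.03 0.03; 0 0 0.2 -0.007 -0.0007 0.055 0.03; 0 0 0.2 -0.007 -0.0007 0.08 0.03; 0 0 0.2 -0.007 -0.0007 0.1 0.03; 0 0 0.2 -0.007 -0.0007 0.11 0.03; 0 0 0.2 -0.007 -0.0007 0.113 0.03; 0 0 0.2 -0.007 -0.0007 0.113 0.03"}}

```text
t: 5.58
ee_pos: [502.5, -186.1, 55.6]
orientation: [0.196, -3.134, -0.001]
ft_force: [0.0, 0.8, -0.6]
width: 43.7
grasp_force: 20.0
```

```bash
python3 - <<'E'
from h import *
snap('side','s1'); snap('wrist','w3'); rel(501,-189.5,49,96.9)
print(proj('s1',[499,-190,45]))
b=load('s1')[1]['pixels'];u,v=proj('s1',[499,-190,50]).astype(int)
a=load('w3')[1]['pixels']
o=np.zeros((420,800,3),np.uint8); o[:300,:400]=cv2.resize(a,(400,300),interpolation=cv2.INTER_AREA); o[:400,400:]=cv2.resize(b[v-40:v+40,u-40:u+40],(400,400),interpolation=cv2.INTER_CUBIC)
cv2.imwrite('pics/c3.png',o)
E
```

```text
cur yaw 97.2 q7 1.84 turn [-0.02  0.06  0.25] shift [ 0.0024 -0.0024  0.0079] t 5.6833 ee [ 503.  -186.8   56.9]
[311.19978307 267.09130346]
```

View pics/c3.png

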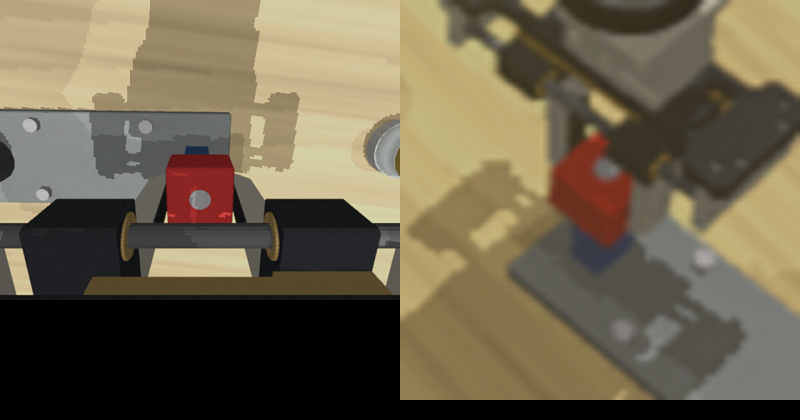

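```bash
python3 - <<'E'
from h import *
s,d=load('w3'); a=d['pixels'].astype(int); Rt=R.from_rotvec(s['orientation'])
for r in (208,211,214): 
    q=a[r,220:340]; blue=np.where(q[:,0]>q[:,2]*1.8)[0]+220; print(r,blue.min() if len(blue) else None,blue.max() if len(blue) else None)
for r in (240,270): 
    q=a[r,200:360]; red=np.where((q[:,2]>q[:,0]*2)&(q[:,2]>60))[0]+200; print('red',r,red.min(),red.max())
print('tool of pillar px', [Rt.inv().apply(w('w3',u,209,45)-s['ee_pos']).round(2) for u in (259,275,291)])
print('stud',Rt.inv().apply(w('w3',280,280,s['ee_pos'][2]+26)-s['ee_pos']).round(2))
E
```

```text
208 260 290
211 260 291
214 259 291
red 240 232 327
red 270 233 326
tool of pillar px [array([ 25.57, -12.1 ,  11.38]), array([25.57, -3.26, 11.38]), array([25.57,  5.58, 11.39])]
stud [  2.04  -0.5  -26.  ]
```

Emit:
{"op": "play_rows", "data": {"plan": "0 0 0.2 0.001 -0.0015 0 0.03; 0 0 0.2 0.0022 -0.0027 0 0.03; 0 0 0.2 0.0022 -0.0027 0.001 0.03; 0 0 0.2 0.0022 -0.0027 0.0025 0.03; 0 0 0.2 0.0022 -0.0027 0.004 0.03; 0 0 0.2 0.0022 -0.0027 0.0048 0.03; 0 0 0.2 0.0022 -0.0027 0.005 0.03; 0 0 0.2 0.0022 -0.0027 0.005 0.03"}}

```text
t: 6.35
ee_pos: [500.5, -190.1, 51.0]
orientation: [0.19, -3.136, -0.0]
ft_force: [0.1, -0.1, -0.5]
width: 43.9
grasp_force: 20.0
```

```bash
python3 - <<'E'
from h import *
s=get_state();print(s['ft_force']);rel(501,-189.5,49,96.9,s)
E
```

```text
[ 0.05851935 -0.12548939 -0.45146358]
cur yaw 96.9 q7 1.84 turn [ 0.01 -0.01  0.04] shift [-0.0006  0.0005  0.002 ] t 6.35 ee [ 500.5 -190.1   51. ]
```

Next, creep down until contact shows.

Emit:
{"op": "play_rows", "data": {"plan": "0 0 0 0 0 0.0004 0.03; 0 0 0 0 0 0.0008 0.03; 0 0 0 0 0 0.0012 0.03; 0 0 0 0 0 0.0015 0.03; 0 0 0 0 0 0.0015 0.03; 0 0 0 0 0 0.0015 0.03; 0 0 0 0 0 0.0015 0.03; 0 0 0 0 0 0.0015 0.03"}}

```text
t: 7.02
ee_pos: [500.6, -190.1, 50.2]
orientation: [-0.19, 3.135, -0.0]
ft_force: [-0.9, -0.3, 7.3]
width: 44.1
grasp_force: 20.0
```

Emit:
{"op": "play_rows", "data": {"plan": "0 0 0 0 0 -0.0004 0.03; 0 0 0 0 0 -0.0004 0.046; 0 0 0 0 0 -0.0004 0.05; 0 0 0 0 0 -0.0004 0.056; 0 0 0 0 0 -0.0004 0.064; 0 0 0 0 0 -0.0004 0.07; 0 0 0 0 0 -0.0004 0.07; 0 0 0 0 0 -0.0004 0.07"}}

```text
t: 7.68
ee_pos: [500.5, -190.1, 50.0]
orientation: [0.19, -3.136, -0.0]
ft_force: [0.6, -0.2, 0.1]
width: 69.6
grasp_force: 0.0
```

Emit:
{"op": "play_rows", "data": {"plan": "0 0 0 0 0 -0.003 0.07; 0 0 0 0 0 -0.01 0.07; 0 0 0 0 0 -0.025 0.07; 0 0 0 0 0 -0.05 0.07; 0 0 0 0 0 -0.08 0.07; 0 0 0 0 0 -0.11 0.07; 0 0 0 0 0 -0.13 0.07; 0 0 0 0 0 -0.135 0.07"}}

```text
t: 8.35
ee_pos: [501.9, -190.6, 189.1]
orientation: [-0.189, 3.131, -0.003]
ft_force: [0.7, 0.2, 0.4]
width: 69.9
grasp_force: 0.0
```

```bash
python3 - <<'E'
from h import *
snap('wrist','w4'); a=cv2.imread('pics/w4.png'); print(proj('w4',[499,-190,75])/.7)
cv2.imwrite('pics/w4b.png',cv2.resize(a,(800,600),interpolation=cv2.INTER_CUBIC))
rel(556,232,200,3.3)
E
```

```text
[402.70765688 286.64874337]
cur yaw 96.9 q7 1.88 turn [ -0.29   0.12 -86.37] shift [-0.105   0.4129 -0.0121] t 8.4 ee [ 501.6 -190.5  188.2]
```

View pics/w4b.png

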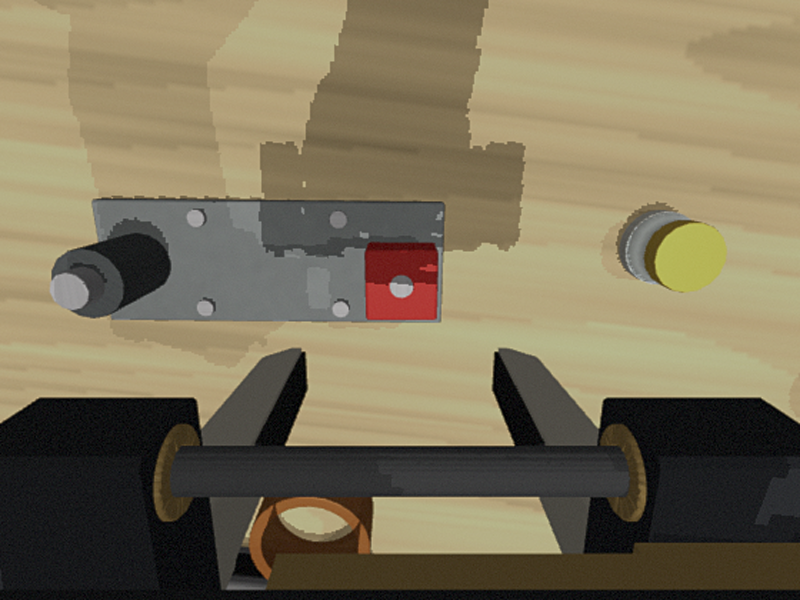

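The pad stands squarely on the pillar: its stud is at (402,286), against (402.7,286.6) predicted. Now for the lever, turning the other way so joint 7 stays within range.

Emit:
{"op": "play_rows", "data": {"plan": "0 0 3 -0.003 0.01 -0.001 0.07; 0 0 9 -0.008 0.03 -0.003 0.07; 0 0 15 -0.015 0.057 -0.006 0.07; 0 0 21.5 -0.023 0.088 -0.009 0.07; 0 0 28 -0.031 0.12 -0.012 0.07; 0 0 34.5 -0.039 0.152 -0.012 0.07; 0 0 41 -0.047 0.184 -0.012 0.07; 0 0 47.5 -0.055 0.216 -0.012 0.07"}}

```text
t: 9.07
ee_pos: [528.4, 32.4, 196.2]
orientation: [-1.097, -2.943, 0.001]
ft_force: [0.2, -0.0, 0.5]
width: 70.0
grasp_force: 0.0
```

```bash
python3 - <<'E'
from h import *
rel(556,232,200,3.3)
E
```

```text
cur yaw 49.1 q7 0.77 turn [-8.000e-02 -1.000e-02  4.581e+01] shift [ 0.1098  0.1689 -0.0039] t 9.0667 ee [528.4  32.4 196.2]
```

Emit:
{"op": "play_rows", "data": {"plan": "0 0 6.5 0.016 0.025 0 0.07; 0 0 13 0.035 0.053 0 0.07; 0 0 20 0.055 0.085 0 0.07; 0 0 27 0.075 0.115 0 0.06; 0 0 34 0.092 0.141 0 0.06; 0 0 40 0.103 0.158 0 0.05; 0 0 44 0.108 0.167 0 0.05; 0 0 45.5 0.11 0.169 0 0.05"}}

```text
t: 9.73
ee_pos: [554.7, 233.7, 195.6]
orientation: [-2.143, -2.297, 0.002]
ft_force: [0.2, -0.1, 0.1]
width: 50.6
grasp_force: 0.0
```

```bash
python3 - <<'E'
from h import *
snap('wrist','w5'); a=cv2.imread('pics/w5.png'); print(proj('w5',[556,232,38])/.7)
cv2.imwrite('pics/w5b.png',cv2.resize(a,(800,600),interpolation=cv2.INTER_CUBIC))
rel(556,232,200,3.3)
E
```

```text
[402.70487566 274.61667803]
cur yaw 3.9 q7 -0.18 turn [-0.08  0.06  0.65] shift [-0.0006  0.0014 -0.0043] t 9.7833 ee [554.5 232.5 195.7]
```

View pics/w5b.png

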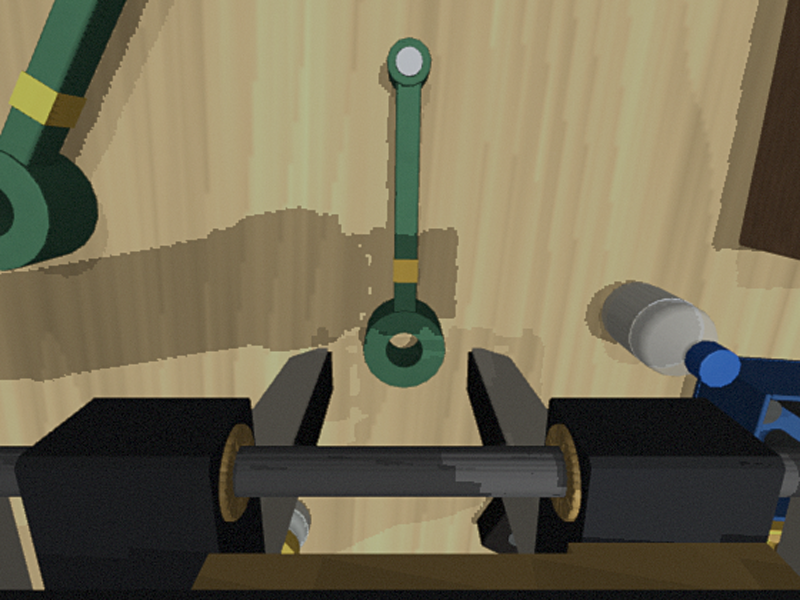

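The wrist view shows the band at (405,271), the end boss top at (409,61) and the hub's top centre at (404,349).

```bash
python3 - <<'E'
from h import *
g=lambda u,v,z: w('w5',u*.7,v*.7,z)
b,t,h=g(405,271,38),g(409,61,40),g(404,349,40); e=t-h; a=np.degrees(np.arctan2(e[1],e[0]))
print(b,t,h,np.linalg.norm(e),np.linalg.norm(b-h),a,'via hub',h+58.5*e/np.linalg.norm(e))
rel(b[0],b[1],9,a-90)
E
```

```text
[557.40347249 234.67632824  38.        ] [550.26045582 366.82170393  40.        ] [560.79874412 177.56077429  40.        ] 189.55409520298699 57.25132637362362 93.18701062624193 via hub [557.54642786 235.97029782  40.        ]
cur yaw 3.9 q7 -0.18 turn [-0.08  0.06  0.76] shift [0.0021 0.0033 0.1867] t 9.7833 ee [554.5 232.5 195.7]
```

Emit:
{"op": "play_rows", "data": {"plan": "0 0 0.8 0.0015 0.002 0.02 0.05; 0 0 0.8 0.0027 0.0033 0.055 0.05; 0 0 0.8 0.0027 0.0033 0.09 0.05; 0 0 0.8 0.0027 0.0033 0.115 0.05; 0 0 0.8 0.0027 0.0033 0.135 0.05; 0 0 0.8 0.0027 0.0033 0.148 0.05; 0 0 0.8 0.0027 0.0033 0.15 0.05; 0 0 0.8 0.0027 0.0033 0.15 0.05", "force": 50}}

```text
t: 10.45
ee_pos: [557.9, 232.0, 46.2]
orientation: [-2.16, -2.281, 0.004]
ft_force: [0.2, -0.9, 0.5]
width: 49.8
grasp_force: 0.0
```

```bash
python3 - <<'E'
from h import *
rel(557.5,235.3,9,3.2)
E
```

```text
cur yaw 3.1 q7 -0.10 turn [-0.11  0.08 -0.08] shift [ 0.0034 -0.0002  0.0372] t 10.45 ee [557.9 232.   46.2]
```

```bash
python3 - <<'E'
from h import *
s,d=snap('wrist','w6'); print(s['ee_pos']); a=d['pixels']; hsv=cv2.cvtColor(a,cv2.COLOR_BGR2HSV)
m=cv2.inRange(hsv,(15,120,60),(32,255,255)); n,l,st,c=cv2.connectedComponentsWithStats(m)
Rt=R.from_rotvec(s['orientation'])
for i in range(1,n):
    if st[i,4]>60: P=w('w6',*c[i],38); print(st[i],c[i].round(1),P.round(1),Rt.inv().apply(P-s['ee_pos']).round(1))
E
```

```text
[557.93760803 232.00016791  46.22890975]
[265 228  32  32 855] [280.6 245.3] [557.3 235.2  38. ] [ 3.3 -0.4  8.2]
[154 297  25  68 759] [163.8 330.8] [489.6 175.7  38. ] [-52.5 -71.3   8.4]
[381 297  24  68 781] [395.2 331. ] [629.7 183.3  38. ] [-52.5  69.    8.2]
[  133   380   427    33 11202] [358.  398.2] [613.2 131.7  38. ] [-103.2   49.8    8.3]
```

Emit:
{"op": "play_rows", "data": {"plan": "0 0 0 0.001 -0.0003 0.002 0.05; 0 0 0 0.0033 -0.0003 0.007 0.05; 0 0 0 0.0033 -0.0003 0.015 0.05; 0 0 0 0.0033 -0.0003 0.024 0.05; 0 0 0 0.0033 -0.0003 0.031 0.05; 0 0 0 0.0033 -0.0003 0.0355 0.05; 0 0 0 0.0033 -0.0003 0.037 0.05; 0 0 0 0.0033 -0.0003 0.037 0.05"}}

```text
t: 11.17
ee_pos: [557.7, 236.8, 9.3]
orientation: [-2.16, -2.281, 0.002]
ft_force: [0.7, 0.3, 0.7]
width: 49.7
grasp_force: 0.0
```

```bash
python3 - <<'E'
from h import *
s,d=snap('wrist','w7'); a=d['pixels']; hsv=cv2.cvtColor(a,cv2.COLOR_BGR2HSV); rel(557.3,235.2,9,3.2,s)
m=cv2.inRange(hsv,(15,120,60),(32,255,255)); n,l,st,c=cv2.connectedComponentsWithStats(m)
Rt=R.from_rotvec(s['orientation'])
for i in range(1,n):
    if st[i,4]>60 and abs(c[i][0]-280)<30: P=w('w7',*c[i],38); print(st[i],c[i].round(1),P.round(1),Rt.inv().apply(P-s['ee_pos']).round(1))
E
```

```text
cur yaw 3.1 q7 -0.09 turn [-0.06  0.03 -0.07] shift [-0.0016 -0.0005  0.0003] t 11.1667 ee [557.7 236.8   9.3]
[ 262  267   38   36 1218] [280.5 286.1] [557.2 235.1  38. ] [ -1.7  -0.6 -28.7]
```

Emit:
{"op": "play_rows", "data": {"plan": "0 0 0 -0.0015 -0.0005 0 0.05; 0 0 0 -0.0015 -0.0005 0 0.05; 0 0 0 -0.0015 -0.0005 0 0.04; 0 0 0 -0.0015 -0.0005 0 0.03; 0 0 0 -0.0015 -0.0005 0 0.022; 0 0 0 -0.0015 -0.0005 0 0.018; 0 0 0 -0.0015 -0.0005 0 0.014; 0 0 0 -0.0015 -0.0005 0 0.01", "force": 50}}

```text
t: 11.88
ee_pos: [557.9, 235.7, 10.1]
orientation: [2.159, 2.281, 0.001]
ft_force: [0.5, 1.3, 0.2]
width: 15.8
grasp_force: 50.0
```

Emit:
{"op": "play_rows", "data": {"plan": "0 0 0 0 0 0 0.005; 0 0 0 0 0 0 0.005; 0 0 0 0 0 0 0.005; 0 0 0 0 0 -0.001 0.005; 0 0 0 0 0 -0.003 0.005; 0 0 0 0 0 -0.006 0.005; 0 0 0 0 0 -0.01 0.005; 0 0 0 0 0 -0.015 0.005"}}

```text
t: 12.55
ee_pos: [557.1, 235.4, 25.1]
orientation: [-2.159, -2.281, 0.001]
ft_force: [-0.2, -0.0, -6.1]
width: 15.5
grasp_force: 50.0
```

Emit:
{"op": "play_rows", "data": {"plan": "0 0 0 0 0 -0.006 0.005; 0 0 0 0 0 -0.018 0.005; 0 0 0 0 0 -0.035 0.005; 0 0 0 0 0 -0.058 0.005; 0 0 0 0 0 -0.082 0.005; 0 0 0 0 0 -0.105 0.005; 0 0 0 0 0 -0.122 0.005; 0 0 0 0 0 -0.13 0.005"}}

```text
t: 13.22
ee_pos: [558.4, 235.8, 158.4]
orientation: [2.159, 2.28, 0.006]
ft_force: [0.4, 0.2, -5.7]
width: 15.5
grasp_force: 50.0
```

```bash
python3 - <<'E'
from h import *
s,d=snap('wrist','w8'); snap('side','s2'); rel(557.3,235.2,160,3.2); print(s['ft_force'],s['ft_torque'],s['width'])
P,Q=s['ee_pos'],R.from_rotvec(s['orientation'])
# predicted tip top if level: tool coords (131.5,0,-31+... )
for z in (-31,): print('tip top pred',proj('w8',Q.apply([131.5,0,z])+P)/.7)
a=d['pixels']; b=load('s2')[1]['pixels']; u,v=proj('s2',P).astype(int)
x0=max(0,min(560-200,u-100)); y0=max(0,min(420-150,v-75))
o=np.zeros((600,800,3),np.uint8); o[:300,:400]=cv2.resize(a,(400,300)); o[300:,400:]=cv2.resize(b[y0:y0+150,x0:x0+200],(400,300),interpolation=cv2.INTER_CUBIC)
o[:300,400:]=cv2.resize(a[0:225,130:430],(400,300)); cv2.imwrite('pics/c4.png',o)
E
```

```text
cur yaw 3.1 q7 -0.16 turn [ 0.16 -0.09 -0.06] shift [-0.0006 -0.0009 -0.003 ] t 13.3167 ee [558.1 235.9 157. ]
[ 0.3654099   0.15000955 -5.72201372] [-0.07259437  0.00869636 -0.00656151] 15.475076731058115
tip top pred [403.79605717 -83.71720148]
```

View pics/c4.png

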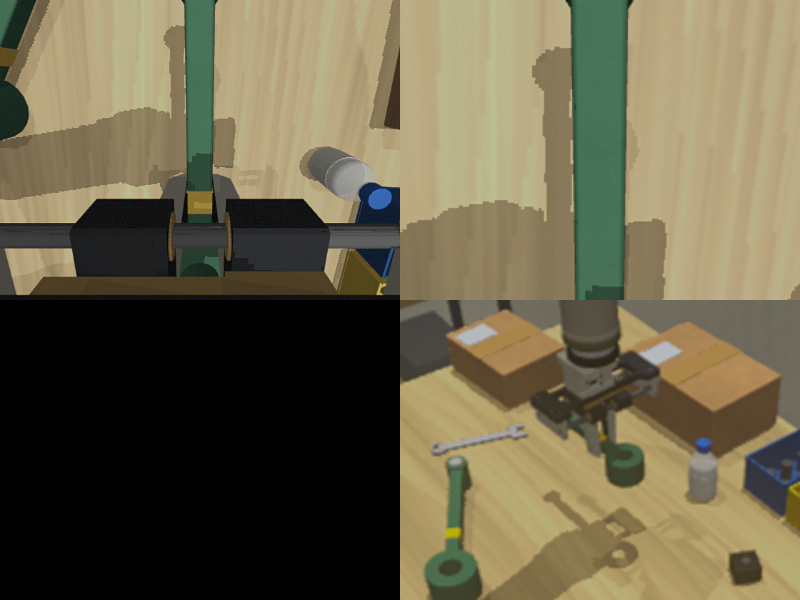

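```bash
python3 - <<'E'
from h import *
s,d=load('w8'); P,Q=s['ee_pos'],R.from_rotvec(s['orientation'])
for tilt in (-4,-2,0,2,4):
    T=R.from_euler('y',tilt,degrees=True)
    f=lambda x,y,h: proj('w8',Q.apply(T.apply([x,y,-h])+[0,0,-19])+P).round(1)
    print(tilt,[f(120,-8,10),f(120,8,10),f(60,-8,10),f(60,8,10),f(8,0,10),f(-8,0,10)])
a=d['pixels'].astype(int)
for r in (0,2,4,6,8,12,40,80,120,200):
    q=a[r,230:330]; g=np.where((q[:,1]>q[:,2]*1.2)&(q[:,1]>q[:,0]*1.05))[0]+230; print(r,g.min(),g.max())
S=get_state();print(S['ft_torque'],S['ft_force'])
hsv=cv2.cvtColor(d['pixels'],cv2.COLOR_BGR2HSV); m=cv2.inRange(hsv,(15,120,60),(32,255,255))[:,262:298]; print(np.where(m.sum(1)>255*10)[0])
E
```

```text
-4 [array([261.4, -11.1]), array([303.3, -11.1]), array([263. , 148.3]), array([301.2, 148.3]), array([281.9, 265.3]), array([281.8, 298. ])]
-2 [array([260.8, -14.7]), array([304. , -14.7]), array([262.8, 149.4]), array([301.5, 149.4]), array([281.9, 266.2]), array([281.8, 298.4])]
0 [array([260.2, -18. ]), array([304.8, -18. ]), array([262.5, 150.7]), array([301.8, 150.7]), array([281.9, 267.2]), array([281.8, 298.7])]
2 [array([259.6, -21.1]), array([305.7, -21.1]), array([262.3, 152.3]), array([302.1, 152.3]), array([281.9, 268.2]), array([281.8, 299.1])]
4 [array([258.9, -23.9]), array([306.6, -23.9]), array([262., 154.]), array([302.4, 154. ]), array([281.9, 269.2]), array([281.8, 299.4])]
0 255 303
2 257 302
4 258 301
6 259 300
8 259 299
12 259 299
40 259 299
80 260 298
120 261 298
200 262 297
[-0.01600415  0.02075108  0.02548753] [-0.07611591 -0.45264881 -6.10122196]
[267 268 269 270 271 272 273 274 275 276 277 278 279 280 281 282 283 284
 285 286 287 288 289 290 291 292 293 294 295 296 297 298 299 388 389 390
 391 392 393 394 395 396 397 398 399 400 401 402 403 404 405 406 407 408
 409 410 411 412]
```

```bash
cat > tilt.py <<'E'
from h import *
def tilt(fn,rows):
    s,d=load(fn); P,Q=s['ee_pos'],R.from_rotvec(s['orientation']); a=cv2.GaussianBlur(d['pixels'],(1,5),0).astype(float); sig=a[:,:,2]-a[:,:,1]  # red-green
    ob=[]
    for r in rows:
        q=sig[r]; mid=q[276:284].mean(); e=[]
        for rng in (range(276,235,-1),range(284,330)):
            rng=list(rng); v=q[rng]; bg=np.median(v[-12:]); th=(mid+bg)/2; i=np.argmax(v>th); f=(th-v[i-1])/(v[i]-v[i-1]); e.append(rng[i-1]+f*(rng[i]-rng[i-1]))
        ob.append(e[1]-e[0])
    ob=np.array(ob)
    from scipy.optimize import least_squares
    def width(t,h):
        T=R.from_euler('y',t,degrees=True); xs=np.linspace(0,120,60); 
        f=lambda x,y: proj(fn,Q.apply(T.apply([x,y,-h])+[0,0,-19])+P)
        L=np.array([f(x,-8) for x in xs]); Rr=np.array([f(x,8) for x in xs]); return np.interp(rows,L[::-1,1],(Rr-L)[::-1,0])
    r=least_squares(lambda p: width(p[0],10)*p[1]-ob,[0,1]); r2=least_squares(lambda p: width(p[0],10)-ob,[0]); print(ob.round(1),width(0,10).round(1),r.x,abs(r.fun).max(),r2.x)
E
python3 -c "
from tilt import *
tilt('w8',list(range(14,250,16)))"
```

```text
[41.3 41.  40.7 40.1 39.5 39.  38.5 38.2 37.5 37.1 37.  36.4 36.  35.6
 34.9] [43.6 43.1 42.6 42.1 41.6 41.1 40.6 40.1 39.5 39.  38.5 38.  37.5 37.
 36.5] [-0.98798781  0.96141014] 0.22885578092483172 [-4.91885949]
```

```bash
python3 - <<'E'
from h import *
print(w('w4',71*.7,293*.7,92))
rel(513.7,-320.6,157,6.7)
E
```

```text
[ 521.25734311 -378.53571894   92.        ]
cur yaw 3.1 q7 -0.16 turn [ 0.16 -0.08 -3.56] shift [-0.5532 -0.0749 -0.001 ] t 13.3167 ee [558.1 235.9 157. ]
```

Emit:
{"op": "play_rows", "data": {"plan": "0 0 0 -0.002 -0.0003 0 0.005; 0 0 0 -0.008 -0.001 0 0.005; 0 0 -0.2 -0.018 -0.0024 0 0.005; 0 0 -0.4 -0.033 -0.0045 0 0.005; 0 0 -0.6 -0.053 -0.0072 0 0.005; 0 0 -0.8 -0.077 -0.0104 0 0.005; 0 0 -1 -0.103 -0.0139 0 0.005; 0 0 -1.2 -0.13 -0.0176 0 0.005"}}

```text
t: 13.98
ee_pos: [546.3, 102.1, 154.5]
orientation: [-2.136, -2.304, 0.002]
ft_force: [0.2, -0.6, -5.9]
width: 15.7
grasp_force: 50.0
```

Emit:
{"op": "play_rows", "data": {"plan": "0 0 -0.1 -0.028 -0.0038 0 0.005; 0 0 -0.3 -0.056 -0.0076 0 0.005; 0 0 -0.5 -0.084 -0.0114 0 0.005; 0 0 -0.7 -0.112 -0.0152 0 0.005; 0 0 -0.9 -0.14 -0.019 0 0.005; 0 0 -1.1 -0.168 -0.0228 0 0.005; 0 0 -1.3 -0.194 -0.0264 0 0.005; 0 0 -1.4 -0.22 -0.03 0 0.005"}}

```text
t: 14.65
ee_pos: [532.2, -120.0, 154.6]
orientation: [-2.109, -2.328, 0.002]
ft_force: [-0.8, 0.5, -5.3]
width: 15.5
grasp_force: 50.0
```

```bash
python3 - <<'E'
from h import *
rel(514.1,-320.5,157,6.7)
E
```

```text
cur yaw 5.6 q7 0.45 turn [-0.07  0.02 -1.05] shift [-0.1978 -0.0378 -0.0022] t 14.65 ee [ 532.2 -120.   154.6]
```

Emit:
{"op": "play_rows", "data": {"plan": "0 0 -0.1 -0.025 -0.0048 0 0.005; 0 0 -0.3 -0.05 -0.0096 0 0.005; 0 0 -0.5 -0.075 -0.0143 0 0.005; 0 0 -0.7 -0.1 -0.019 0 0.005; 0 0 -0.8 -0.123 -0.0235 0 0.005; 0 0 -0.9 -0.143 -0.0275 0 0.005; 0 0 -1 -0.161 -0.031 0 0.005; 0 0 -1 -0.175 -0.0335 0 0.005"}}

```text
t: 15.32
ee_pos: [515.7, -297.5, 154.5]
orientation: [-2.09, -2.345, 0.002]
ft_force: [0.2, -0.1, -4.8]
width: 15.5
grasp_force: 50.0
```

Emit:
{"op": "play_rows", "data": {"plan": "0 0 0 -0.01 -0.0018 0 0.005; 0 0 0 -0.017 -0.003 0 0.005; 0 0 0 -0.021 -0.0038 0 0.005; 0 0 0 -0.0225 -0.0041 0 0.005; 0 0 0 -0.0225 -0.0041 0 0.005; 0 0 0 -0.0225 -0.0041 0 0.005; 0 0 0 -0.0225 -0.0041 0 0.005; 0 0 0 -0.0225 -0.0041 0 0.005"}}

```text
t: 15.98
ee_pos: [516.8, -316.4, 155.1]
orientation: [-2.086, -2.349, -0.0]
ft_force: [-0.6, -1.0, -5.6]
width: 15.4
grasp_force: 50.0
```

```bash
python3 - <<'E'
from h import *
rel(514.1,-320.5,131.5,6.7)
s,d=snap('wrist','w9'); print(s['ft_torque'])
from tilt import tilt; 
try: tilt('w9',list(range(14,250,16)))
except Exception as e: print(e)
E
```

```text
cur yaw 6.8 q7 0.78 turn [ 0.   -0.01  0.11] shift [-0.0038 -0.0032  0.0236] t 15.9833 ee [ 516.8 -316.4  155.1]
[-0.10265742  0.04656453  0.0103797 ]
[40.7 40.4 40.1 39.4 39.5 39.  38.6 38.1 37.3 37.  36.8 36.3 35.9 36.
 35.7] [43.6 43.1 42.6 42.1 41.6 41.1 40.6 40.1 39.6 39.  38.5 38.  37.5 37.
 36.5] [-3.20789865  0.97675172] 0.3249978764113166 [-5.5842521]
```

Emit:
{"op": "play_rows", "data": {"plan": "0 0 0 -0.0005 -0.0005 0.002 0.005; 0 0 0 -0.0015 -0.0015 0.006 0.005; 0 0 0 -0.0025 -0.0025 0.012 0.005; 0 0 0 -0.0035 -0.003 0.017 0.005; 0 0 0 -0.0035 -0.003 0.021 0.005; 0 0 0 -0.0035 -0.003 0.023 0.005; 0 0 0 -0.0035 -0.003 0.0235 0.005; 0 0 0 -0.0035 -0.003 0.0235 0.005"}}

```text
t: 16.7
ee_pos: [514.0, -320.9, 131.3]
orientation: [-2.087, -2.348, 0.0]
ft_force: [-0.1, -0.1, -4.8]
width: 15.9
grasp_force: 50.0
```

```bash
python3 - <<'E'
from h import *
for i in range(3): s,d=snap('wrist','w10'); print(s['ee_pos'].round(1),s['ft_torque'].round(3),s['ft_force'].round(1)); 
rel(514.1,-320.5,131.5,6.7)
from tilt import tilt; tilt('w10',list(range(14,250,16)))
snap('side','s3'); snap('top','t3')
a=d['pixels']; o=np.zeros((600,800,3),np.uint8)
print('post s3',proj('s3',[521,-378.6,92]),'tip,hub underside pred',proj('s3',[498.8,-190,122]),proj('s3',[521,-378.6,122]),proj('s3',[521,-378.6,162]),proj('s3',[498.8,-190,162]))
print('t3 hub top',proj('t3',[521,-378.6,162]),proj('t3',[498.8,-190,162]))
b=load('s3')[1]['pixels'];u,v=proj('s3',[510,-285,120]).astype(int); c=load('t3')[1]['pixels'];u2,v2=proj('t3',[510,-285,140]).astype(int)
print('offsets',u-70,v-70,u2-50,v2-40)
o[:300,:400]=cv2.resize(a,(400,300)); o[:400,400:]=cv2.resize(b[v-70:v+70,u-70:u+70],(400,400),interpolation=cv2.INTER_CUBIC)
o[300:,:400]=cv2.resize(c[v2-37:v2+38,u2-50:u2+50],(400,300),interpolation=cv2.INTER_CUBIC)
cv2.imwrite('pics/c5.png',o)
E
```

```text
[ 514.  -320.9  131.3] [-0.046  0.044  0.025] [-0.1 -0.1 -4.8]
[ 514.1 -321.   131.5] [-0.113  0.035  0.002] [-0.2 -0.2 -5.6]
[ 514.1 -321.   131.6] [-0.129  0.054  0.006] [ 0.6 -0.2 -5.6]
cur yaw 6.7 q7 0.80 turn [0.02 0.01 0.05] shift [ 0.0005 -0.      0.0003] t 16.85 ee [ 514.2 -321.   131.8]
[40.7 40.4 40.1 40.3 39.6 39.  38.7 38.2 37.5 37.  36.7 36.2 35.6 35.2
 34.9] [43.6 43.1 42.6 42.1 41.6 41.1 40.6 40.1 39.6 39.  38.5 38.  37.5 37.
 36.5] [-1.39035191  0.960649  ] 0.49374444463970946 [-5.41220442]
post s3 [371.17765083 301.66660548] tip,hub underside pred [312.84737541 249.33067357] [373.22294021 294.83964175] [376.09403096 285.25623874] [313.80365193 239.34073648]
t3 hub top [404.30662019 224.30061116] [340.83195341 230.22383822]
offsets 271 201 321 187
```

View pics/c5.png

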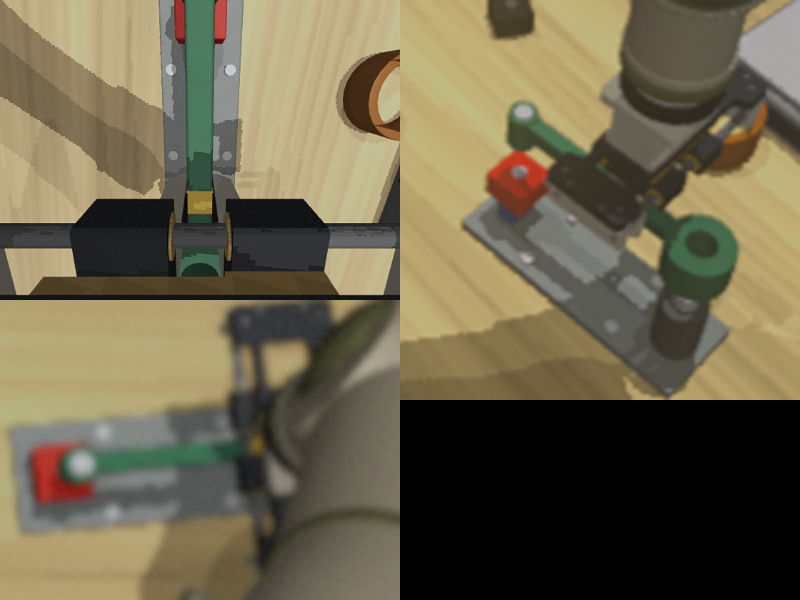

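The side crop shows the bore top at (705,242) and the boss top at (523,112), i.e. full-image pixels (377.8,285.7) and (314.1,240.2). The predictions are (376.1,285.3) and (313.8,239.3). I'll check the hub numerically from its green outline.

```bash
python3 - <<'E'
from h import *
b=load('s3')[1]['pixels']; hsv=cv2.cvtColor(b,cv2.COLOR_BGR2HSV); m=cv2.inRange(hsv,(45,60,20),(90,255,255))
# hub silhouette vs model: right-most/left/top/bottom extents
s,d=load('s3')
def hull(c,r,z0,z1):
    t=np.linspace(0,2*np.pi,90); return np.array([proj('s3',[c[0]+r*np.cos(a),c[1]+r*np.sin(a),z]) for a in t for z in (z0,z1)])
def cyl(c,r,z0,z1):
    im=np.zeros((420*8,560*8),np.uint8); cv2.fillConvexPoly(im,cv2.convexHull((hull(c,r,z0,z1)*8+4).astype(np.int32)),255); return cv2.resize(im,(560,420),interpolation=cv2.INTER_AREA)/255.
for nm,c,r in (('hub',(521,-378.6),30),('tip',(498.8,-190),14)):
    p=hull(c,r,122,162); x0,y0=np.floor(p.min(0)).astype(int)-5; x1,y1=np.ceil(p.max(0)).astype(int)+6
    mm=(m[y0:y1,x0:x1]>0).astype(float)
    # fill bore / white stud
    k=np.zeros_like(mm,np.uint8); cs,_=cv2.findContours(mm.astype(np.uint8),cv2.RETR_EXTERNAL,cv2.CHAIN_APPROX_NONE); cv2.drawContours(k,cs,-1,1,-1)
    best=[]
    for dx in range(-8,9,2):
        for dy in range(-8,9,2):
            for dz in (-8,-4,0,4,8):
                q=cyl((c[0]+dx,c[1]+dy),r,122+dz,162+dz)[y0:y1,x0:x1]; best.append((np.abs(q-k).sum(),dx,dy,dz))
    best.sort(); print(nm,k.sum(),[tuple(np.round(t,1)) for t in best[:8]])
# bias check: pad stud (grey) near prediction
print('stud pred',proj('s3',[499,-190,75]),'pin',proj('s3',[521,-378.6,92]))
u,v=proj('s3',[499,-190,75]).astype(int); g=b[v-6:v+7,u-6:u+7].astype(int); w_=(g[:,:,1]>70)&(abs(g[:,:,2]-g[:,:,1])<40); yy,xx=np.where(w_); print('stud obs',xx.mean()+u-6,yy.mean()+v-6,len(xx))
h=b[275:300,362:394]; dk=cv2.cvtColor(h,cv2.COLOR_BGR2GRAY); print(dk[2:20:1,6:26])
E
```

```text
hub 619 [(np.float64(197.6), np.float64(4.0), np.float64(4.0), np.float64(-8.0)), (np.float64(202.8), np.float64(6.0), np.float64(4.0), np.float64(-8.0)), (np.float64(203.3), np.float64(2.0), np.float64(4.0), np.float64(-4.0)), (np.float64(205.1), np.float64(2.0), np.float64(4.0), np.float64(-8.0)), (np.float64(205.6), np.float64(2.0), np.float64(2.0), np.float64(-4.0)), (np.float64(205.8), np.float64(2.0), np.float64(2.0), np.float64(-8.0)), (np.float64(206.6), np.float64(0.0), np.float64(2.0), np.float64(0.0)), (np.float64(206.6), np.float64(0.0), np.float64(2.0), np.float64(-4.0))]
tip 72 [(np.float64(161.4), np.float64(8.0), np.float64(-8.0), np.float64(-8.0)), (np.float64(162.7), np.float64(8.0), np.float64(-8.0), np.float64(-4.0)), (np.float64(164.1), np.float64(8.0), np.float64(-8.0), np.float64(0.0)), (np.float64(165.1), np.float64(6.0), np.float64(-8.0), np.float64(-8.0)), (np.float64(165.2), np.float64(8.0), np.float64(-6.0), np.float64(-8.0)), (np.float64(165.6), np.float64(8.0), np.float64(-8.0), np.float64(4.0)), (np.float64(166.5), np.float64(8.0), np.float64(-6.0), np.
[... 1038 characters left out ...]
  93  93
   92  92]
 [ 92  91  89  71  59  59  60  59  59  58  58  57  55  55  75  89  92  93
   93  92]
 [ 91  91  91  79  65  59  59  59  60  59  58  56  54  56  79  91  92  92
   93  90]
 [ 91  92  91  89  77  65  60  58  59  56  57  54  55  66  84  92  91  93
   92  91]
 [ 91  91  91  90  88  81  71  62  59  58  58  57  66  82  90  92  91  91
   91  91]
 [ 90  91  91  91  91  90  87  81  78  77  77  82  87  91  92  91  92  92
   91  90]
 [ 90  91  91  91  92  91  90  90  89  89  89  90  92  93  92  92  93  92
   92  90]
 [ 86  91  93  93  91  91  92  91  91  91  91  91  92  92  93  92  93  93
   91  87]
 [ 70  82  90  92  92  92  91  90  91  91  92  93  93  93  93  93  93  92
   85  78]]
```

The bore measures (376.4,286.2) against (376.1,285.3) predicted, and the tip shows the same 0.9 px offset. So the lever is level and centred to within about 2–4 mm. Handing in.

```bash
python3 -c "
from h import *
print(job_done())"
```

```text
the job is handed in; nothing more can be done
None
```

I handed the job in at about 17 s with the red pad standing on the blue pillar and the lever held steady over the jig: level to about 1°, bore within a few mm of the post's axis, end boss over the pad, and underside about 3 cm above the post top.

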